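Lengthen the telescoping pipe rest by one button hole

TASK

The pipe rest on the welding table is too short for the next exhaust pipe. Squeeze in the two brass spring buttons on either side of the blue sleeve until they are flush, and slide the sleeve out along its tube, away from the fixed upright, until both buttons pop fully out through the hole in the yellow collar. Draw it out gently and stop at the click, without wrenching the sleeve against the buttons; then let go, and do not disturb the other things on the table.

Things in the scene. Friction and masses are not known exactly. Their poses are not given: they have to be found in the camera images.
- rest: Fixed half of the pipe rest, bolted down at any place and yaw: a dark upright carries a level bright square tube, 31 mm, axis 110 mm above the table. Origin on the table straight below the two buttons; y runs along the tube from the fixed upright towards the sliding end, x is across it, z up.
- upright_top (a point): Top middle of the fixed upright, at y = -180 mm of the rest, in the bottom of its black V (the V's tips are some 30 mm higher, 185 mm above the table at most).
- sleeve: Blue square sleeve, 38 x 38 mm outside, walls 2 mm, sliding on the tube. Origin on the tube axis at the middle of its first hole, where the buttons start; axes as the rest's. Runs from y = -140 to +140 mm. Screwed on it towards the fixed upright is a yellow collar, 44 mm long, 41 mm square, with the second hole at its middle: 58 to 94 mm from the first, different each time and not measured.
- sliding_top (a point): Bottom of the black V over the sleeve's blue leg, at y = +120 mm of the sleeve. Leg, V and collar all move with the sleeve.
- slide (a joint): How far the sleeve is drawn out along its +y: 0 at the first hole, at most 110 mm. With the buttons flush, a grip of about 50 N on buttons and sleeve together, at the first hole, draws it: 3 mm of play, some 8 to 15 N to push the domes under the wall, then about 5 N. At the second hole the buttons pop out and lock it (1 mm play) and the pull mounts; over 18 N on either button (36 N pull in all) bends it.
- button_a: Brass spring button with a round dome, 16 mm across, on the rest's -x side, at the height of the tube axis. Origin at the centre of the dome, 8 mm inside its tip; when out, the tip is 27 mm from the tube axis, 8 mm proud of the sleeve. It stays with the tube and moves only in and out.
- button_b: The same button on the rest's +x side. Across both tips 54 mm when out, 38 mm when flush.
- press_a (a joint): How far button_a is pushed in: 0 fully out, 8 mm flush with the sleeve's outside, 10 mm when under the wall. Its spring gives 2 N at 0 and 3.6 N at flush.
- press_b (a joint): The same for button_b.
- flange: Bystander: loose steel ring, 84 mm across, 10 mm high, beside the rest. Origin under its centre.
- cleaner: Bystander: orange can, 56 mm across, 150 mm high. Origin under its centre.
- square: Bystander: small red magnetic angle, 100 x 86 mm, 16 mm high, lying flat. Origin under the middle of its long leg.

How it is judged:
By the outcome, as a careful person would: the job done as asked, in the order asked, and still so for the second after the job is handed in, with the robot touching nothing.
It also fails if it takes over 50 s, if anything falls off the work surface, if the arm or the gripper's body presses on something with over 40 N, if the wrist force passes 120 N, or if a joint passes its speed limit or range.

ROBOT

A 6-joint arm with a two-finger parallel gripper is mounted at the origin on the work surface. World frame = base frame: x ahead of the robot, y to its left, z up, the work surface at z = 0. Lengths are in m, angles in rad, forces in N, time in s.
With the tool pointing down it reaches from about 0.3 to 0.75 m from the base axis. Payload 8.5 kg.
Tool frame: the origin (TCP) lies at the very end of the fingers, on their centre line; the grasp point (between the pads) lies 19 mm behind it; z points along the fingers, y is the line along which they close (so a half turn about z gives the same grasp; the last joint's range is limited). The gripper opens to 85 mm and grips with 20 to 120 N. Pads are 22 mm wide; open, the fingers measure 114 mm over their backs; the gripper's body (76 mm by 85 mm) begins 54 mm behind the grasp point. The pads swing forward as they close: fully open they stand 13 mm farther back than shut.
Start: joints at [-1.445, 0.381, 1.297, -0, 1.464, -0.215], TCP at [0.184, -0.518, 0.231] pointing down, gripper open.
Joint ranges: [-3.11, 3.11], [-0.89, 2.33], [0.22, 2.48], [-1.42, 4.56], [0.17, 2.85], [-2.88, 2.88]. Speed limits (rad/s): [2.39, 2.39, 3.14, 3.14, 3.14, 3.14].

INTERFACE

Orientations are given as a rotation vector (axis times angle).
In Python, from plant import get_obs, get_image, hand_in, recognise, trace gives the robot as it stands.
- The arm moves only by the tool play_rows, never from a script. Its argument "commands" is a list of rows, each an object with "dr": the turn, a rotation vector about the world's x, y, z in rad, a list of three; "linear": the shift along the world's x, y, z in m, a list of three; "gripper": the opening, from -1 (shut) to 1 (fully open). A call has 1 to 10 rows; each row shifts and turns the commanded pose from where the row before left it; what a row does not reach is not made up. A row lasts 1/8 s, in which the tool goes at most 62.5 mm and 10.7 degrees, less where a joint would pass 70% of its speed; a pose out of reach is approached as far as the arm can. A call with a gripper value outside its range is refused whole. The fingers move at their own pace and stop on an object; "newtons" is the grip in N (left out, the last holds). Time passes only in rows, so rows that do not move let the fingers close. It gives the time, the measured TCP pose, the force, the opening and the grip force at its end, in the units of the state.
- get_obs(): the state, without advancing time (a new reading comes with each control period).
- get_image(name): name is "scene" or "top"; returns a dict with "pixels" (420x560x3 uint8, blue, green, red), "fx", "fy", "cx", "cy" (pixels), "extrinsics" (4x4, takes a point from world to camera coordinates). Camera axes: x right, y down, z forward; pixel columns grow to the right and rows downward; lengths in m; the calibration is good to about 2 mm. A picture is of the moment at which its call begins. There is no depth.
- hand_in(): hands the job in; it is judged then, once.
Trained networks look in a picture, given as the dict that the camera call returned (one of the last four; its "shot" number tells which), for a name from the list of things; names that differ only in an ending like _2 or _b are one class to them, and where a whole thing is asked for, a point or a joint stands for the part that bears it (a point fixed in the world has none). Each returns a list of dicts, best first, with "score" (0 to 1); they miss things now and then, are a little off and sometimes report something else, mostly with a low value. They report only what shows in the picture. A call takes as long as a camera call.
- recognise(picture, label): "centre" ([x, y, z] in m, in world coordinates, good to about 4 mm: the middle of the surface that is visible of it).
- trace(picture, label): "mask" (420x560 bool, what is visible of it).
The state is a dict: "t": time; "joints": joint angles; "joint_vel": joint speeds; "joint_torque": joint torques, N m; "position": TCP position; "tool_rot": TCP orientation; "ft_force": force on the tool from outside, world axes, zero at the start; "wrist_torque": the same for the moment, N m; "width": opening from 0.0 (shut) to 1.0 (fully open); "finger_force": force on a finger pad.
Only numpy, scipy, OpenCV 4.12 (cv2) and the standard library are available. Lean on these libraries where they do the work, as an engineer would, in place of code of your own. Each camera call takes 0.05 s, during which the arm holds its last target. There are 200 camera calls.

## Working session

There is one attempt and no reset: what is moved stays moved. The work goes in short steps, Python scripts to look and compute and a tool call to move; the robot and the scene stay as the last step left them, time stands still between calls to the robot, and variables do not carry over. Pictures are saved under pics/ and viewed, at most 10 in all, crops included, and the job is handed in when it is done.

Besides the shell and the picture viewer there is one more tool, called after "Emit:" as name(argument=value, ...) on one line, values as JSON. play_rows: Moves the arm, as the interface text tells. Its arguments: {"type":"object","properties":{"commands":{"type":"array"},"newtons":{"type":"number"}},"required":["commands"]}

```bash
mkdir -p pics; ls
python3 - <<'E'
from plant import *
import cv2,numpy as np
o=get_obs();print({k:np.round(v,3).tolist() for k,v in o.items()})
for c in("scene","top"):
    p=get_image(c);cv2.imwrite(f"pics/{c}0.png",p["pixels"])
    print(c,p["fx"],p["cx"],p["cy"],np.round(p["extrinsics"],3).tolist())
    for n in("upright_top","sleeve","sliding_top","button_a","rest","flange","cleaner","square"):
        try: print(n,[(np.round(d["centre"],3).tolist(),round(d["score"],2)) for d in recognise(p,n)][:4])
        except Exception as e: print(n,e)
E
```

```text
pics
{'t': 0.0, 'joints': [-1.445, 0.381, 1.298, 0.0, 1.464, -0.215], 'joint_vel': [-0.001, -0.001, -0.0, -0.001, 0.001, 0.001], 'joint_torque': [0.003, -44.846, -23.127, 0.0, 0.005, 0.0], 'position': [0.184, -0.518, 0.231], 'tool_rot': [-3.095, -0.532, -0.0], 'ft_force': [0.011, -0.054, -0.915], 'wrist_torque': [0.003, -0.018, -0.062], 'finger_force': 0.0, 'width': 0.998}
scene 537.4473599987449 280.33775047502843 219.42488228624237 [[0.129, 0.992, 0.016, -0.065], [0.666, -0.075, -0.742, -0.304], [-0.735, 0.106, -0.67, 1.645], [0.0, 0.0, 0.0, 1.0]]
upright_top [([0.578, -0.075, 0.111], 0.73)]
sleeve [([0.578, 0.015, 0.126], 0.89)]
sliding_top [([0.579, 0.01, 0.124], 0.71)]
button_a []
rest [([0.574, -0.075, 0.114], 0.66)]
flange [([0.745, -0.088, 0.012], 0.62)]
cleaner [([0.752, 0.033, 0.105], 0.92), ([0.575, -0.073, 0.112], 0.55)]
square [([0.586, -0.021, 0.113], 0.57), ([0.388, -0.099, 0.016], 0.55)]
top 444.85723950595553 284.3310194563625 210.60588703029526 [[0.12, -0.993, -0.003, -0.063], [-0.973, -0.117, -0.2, 0.584], [0.198, 0.027, -0.98, 0.884], [0.0, 0.0, 0.0, 1.0]]
upright_top [([0.554, -0.066, 0.128], 0.88)]
sleeve [([0.381, -0.101, 0.015], 0.73)]
sliding_top [([0.562, 0.003, 0.137], 0.65)]
button_a []
rest [([0.556, -0.067, 0.13], 0.88), ([0.559, 0.001, 0.124], 0.64)]
flange [([0.735, -0.08, 0.008], 0.97)]
cleaner [([0.733, -0.081, 0.007], 0.71), ([0.709, 0.039, 0.14], 0.62), ([0.564, 0.001, 0.136], 0.28)]
square [([0.378, -0.101, 0.017], 0.62)]
```

View pics/scene0.png

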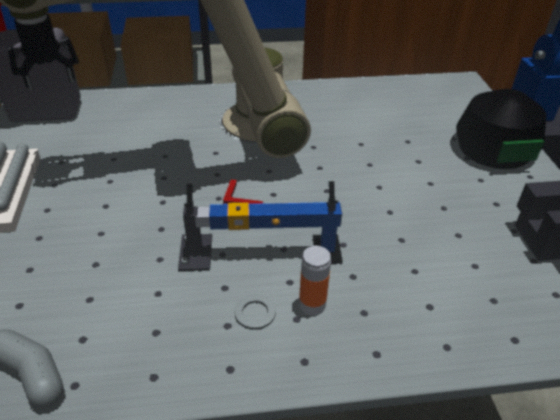

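View pics/top0.png

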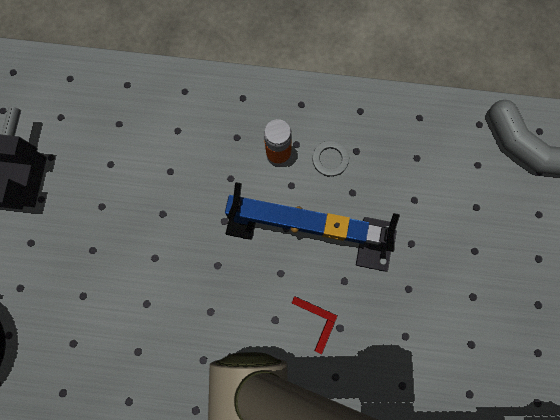

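The scene view shows the tube running along about world y: the fixed upright at px (190,215), yellow collar (238,216), brass button (276,221) and the sliding V (333,200). The top view shows buttons near (298,208) and (293,231), the collar at (337,225) and the upright at the right. Next I'll refine these by colour.

```bash
cat > h.py <<'E'
import numpy as np,cv2
def unproj(p,u,v,z):
    E=np.array(p["extrinsics"]);R,t=E[:3,:3],E[:3,3]
    d=R.T@np.array([(u-p["cx"])/p["fx"],(v-p["cy"])/p["fy"],1]);c=-R.T@t
    return c+d*(z-c[2])/d[2]
def proj(p,P):
    q=(np.array(p["extrinsics"])@np.append(P,1))[:3]
    return np.array([p["fx"]*q[0]/q[2]+p["cx"],p["fy"]*q[1]/q[2]+p["cy"]])
E
python3 - <<'E'
from plant import *
from h import *
p=get_image("top");im=p["pixels"];hsv=cv2.cvtColor(im,cv2.COLOR_BGR2HSV)
m=cv2.inRange(hsv,(10,110,60),(35,255,255));m[:180]=0;m[260:]=0
n,l,s,c=cv2.connectedComponentsWithStats(m)
for i in range(1,n):
    if s[i,4]>3: print(s[i],c[i],unproj(p,*c[i],.11),unproj(p,*c[i],.129))
b=cv2.inRange(hsv,(100,120,60),(125,255,255));b[:180]=0;b[260:]=0
n,l,s,c=cv2.connectedComponentsWithStats(b)
for i in range(1,n):
    if s[i,4]>50:
        pts=np.argwhere(l==i)[:,::-1].astype(np.float32);r=cv2.minAreaRect(pts);print(s[i],r);bp=cv2.boxPoints(r);print([np.round(unproj(p,*q,.129),4).tolist() for q in bp])
cv2.imwrite("pics/crop1.png",cv2.resize(im[180:260,215:415],None,fx=4,fy=4,interpolation=cv2.INTER_CUBIC))
s=get_image("scene");cv2.imwrite("pics/crop2.png",cv2.resize(s["pixels"][170:280,170:350],None,fx=4,fy=4,interpolation=cv2.INTER_CUBIC))
h2=cv2.cvtColor(s["pixels"],cv2.COLOR_BGR2HSV);m=cv2.inRange(h2,(10,110,60),(35,255,255));m[:180]=0;m[240:]=0
n,l,st,c=cv2.connectedComponentsWithStats(m)
for i in range(1,n):
    if st[i,4]>3: print(st[i],c[i],unproj(s,*c[i],.11))
E
```

```text
[297 206   5   3   7] [299.         207.14285714] [ 0.58780694 -0.0221513   0.11      ] [ 0.5837296  -0.02205917  0.129     ]
[324 213  26  25 472] [336.28813559 225.26059322] [ 0.56007991 -0.09992948  0.11      ] [ 0.55660624 -0.09814394  0.129     ]
[291 228   7   4  25] [293.88 229.44] [ 0.54163962 -0.01720245  0.11      ] [ 0.53856744 -0.01721806  0.129     ]
[328 236   3   2   4] [329.  236.5] [ 0.53591584 -0.08780702  0.11      ] [ 0.53296828 -0.08628541  0.129     ]
[334 237   4   3   5] [335.8 238. ] [ 0.53454827 -0.10144708  0.11      ] [ 0.53163048 -0.0996285   0.129     ]
[225 195   9  19  91] ((228.98876953125, 203.88198852539062), (5.021862506866455, 19.11305809020996), 12.994617462158203)
[[0.5554, 0.1217, 0.129], [0.5935, 0.1188, 0.129], [0.5924, 0.1088, 0.129], [0.5543, 0.1118, 0.129]]
[ 240  198   87   35 1640] ((282.76922607421875, 214.65383911132812), (85.31051635742188, 19.415496826171875), 11.309932708740234)
[[0.5525, 0.0923, 0.129], [0.5913, 0.0902, 0.129], [0.5775, -0.0769, 0.129], [0.5392, -0.0734, 0.129]]
[347 218  22  23 382] ((357.44598388671875, 229.32432556152344), (19.399080276489258, 19.892276763916016), 9.462321281433105)
[[0.5349, -0.1196, 0.129], [0.5742, -0.1223, 0.129], [0.5723, -0.1599, 0.129], [0.5332, -0.1568, 0.129]]
[228 202  21  27 500] [238.012 214.322] [ 0.55201021 -0.09927703  0.11      ]
[272 218   7   7  33] [275.33333333 220.81818182] [ 0.58158804 -0.02208271  0.11      ]
```

View pics/crop1.png

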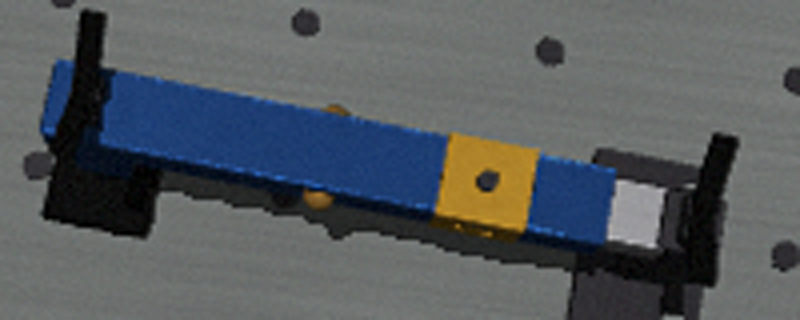

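View pics/crop2.png

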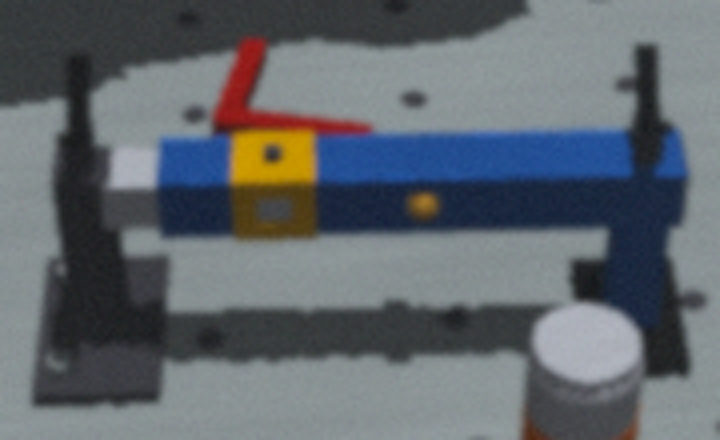

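The top crop shows the buttons at crop px (337,108) and (317,200), the collar hole at (487,180), and the sleeve running left to right. The scene crop shows the +x button at (424,205) and the collar's side hole at (275,209).

From this, the rest origin is about (0.564, -0.020), yaw is about -0.078 rad and the travel about 79 mm. I'll move over it.

Emit:
play_rows(commands=[{"linear": [0.032,0.041,0],"dr": [0,0,0.096],"gripper": 1},{"linear": [0.032,0.041,0],"dr": [0,0,0.096],"gripper": 1},{"linear": [0.032,0.041,0],"dr": [0,0,0.096],"gripper": 1},{"linear": [0.032,0.041,0],"dr": [0,0,0.096],"gripper": 1},{"linear": [0.032,0.041,0],"dr": [0,0,0.096],"gripper": 1},{"linear": [0.032,0.041,0],"dr": [0,0,0.096],"gripper": 1},{"linear": [0.032,0.041,0],"dr": [0,0,0.096],"gripper": 1},{"linear": [0.032,0.041,0],"dr": [0,0,0.096],"gripper": 1},{"linear": [0.032,0.041,0],"dr": [0,0,0.096],"gripper": 1},{"linear": [0.032,0.041,0],"dr": [0,0,0.096],"gripper": 1}], newtons=50)

```text
t: 2.25
position: [0.5048, -0.1069, 0.2315]
tool_rot: [2.497, 1.906, 0.0]
ft_force: [1.1, -0.1, -0.1]
width: 0.999
finger_force: 0.0
```

Emit:
play_rows(commands=[{"linear": [0.03,0.043,0],"dr": [0,0,0.096],"gripper": 1},{"linear": [0.03,0.042,0],"dr": [0,0,0.096],"gripper": 1},{"linear": [0,0,0],"dr": [0,0,0],"gripper": 1},{"linear": [0,0,0],"dr": [0,0,0],"gripper": 1}])

```text
t: 2.75
position: [0.5636, -0.0235, 0.2312]
tool_rot: [-2.307, -2.133, 0.001]
ft_force: [-0.7, -0.1, 0.1]
width: 1.002
finger_force: 0.0
```

Run:
```python
from plant import *
from h import *
from scipy.spatial.transform import Rotation as R
o=get_obs();M=R.from_rotvec(o["tool_rot"]).as_matrix();print(o["t"],o["position"],np.round(M,4).tolist(),o["ft_force"],o["joints"])
# scene check: project model corners at hypothesised pose
s=get_image("scene");hs=cv2.cvtColor(s["pixels"],cv2.COLOR_BGR2HSV)
O=np.array([.5636,-.0195,.11]);y=np.array([.078,.997,0]);x=np.array([.997,-.078,0])
print("exp b dome",proj(s,O+x*.027),"obs 275.3 220.8")
for d in(.07,.079,.088): print("hole exp scene",d,proj(s,O+x*.0205-y*d),"obs 238.7 222.2")
```

```text
2.75 [ 0.56361946 -0.02354039  0.23117981] [[0.0782, 0.9969, -0.0004], [0.9969, -0.0782, -0.0002], [-0.0002, -0.0004, -1.0]] [-0.72509159 -0.10909853  0.13415435] [-2.51434986e-01  4.05832430e-01  1.25726191e+00 -2.92536036e-04
  1.47887899e+00 -1.73115927e-01]
exp b dome [276.07308532 223.62493638] obs 275.3 220.8
hole exp scene 0.07 [242.86907222 222.30760659] obs 238.7 222.2
hole exp scene 0.079 [238.6034675  222.40471085] obs 238.7 222.2
hole exp scene 0.088 [234.33458499 222.50188972] obs 238.7 222.2
```

Emit:
play_rows(commands=[{"linear": [0,0,-0.04],"dr": [0,0,0],"gripper": 1},{"linear": [0,0,-0.04],"dr": [0,0,0],"gripper": 1},{"linear": [0,0,-0.04],"dr": [0,0,0],"gripper": 1},{"linear": [0,0,-0.025],"dr": [0,0,0],"gripper": 1},{"linear": [0,0,0],"dr": [0,0,0],"gripper": 1},{"linear": [0,0,0],"dr": [0,0,0],"gripper": 0.3},{"linear": [0,0,0],"dr": [0,0,0],"gripper": 0.3},{"linear": [0,0,0],"dr": [0,0,0],"gripper": 0.3}], newtons=20)

```text
t: 3.8
position: [0.564, -0.0235, 0.0871]
tool_rot: [2.306, 2.132, 0.001]
ft_force: [-0.4, 0.2, 0.3]
width: 0.651
finger_force: 0.2
```

Run:
```python
from plant import *
from h import *
o=get_obs();print(o["t"],o["position"],o["ft_force"],o["width"])
s=get_image("scene");t=get_image("top")
a=cv2.resize(s["pixels"][140:260,180:340],None,fx=3,fy=3,interpolation=cv2.INTER_CUBIC)
b=cv2.resize(t["pixels"][160:280,220:380],None,fx=3,fy=3,interpolation=cv2.INTER_CUBIC)
cv2.imwrite("pics/c3.png",np.vstack([a,b])[:, :][0:720][::1] if 0 else cv2.resize(np.hstack([a,b]),(800,300)))
```

```text
3.8 [ 0.56401424 -0.02346766  0.08713684] [-0.38041242  0.23313674  0.28067847] 0.6508501920062696
```

View pics/c3.png

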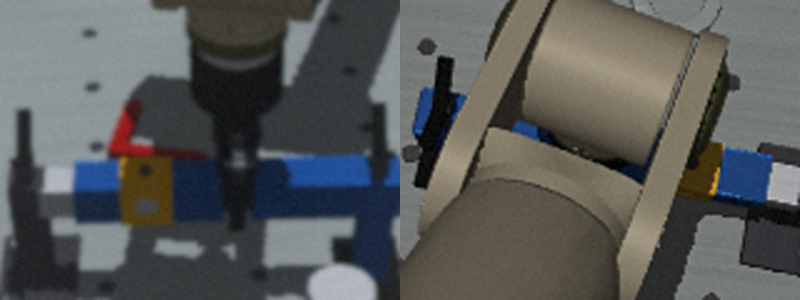

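The fingers straddle the sleeve at the button, at about (238,190) in the left crop, and the pads reach just below the sleeve. I'll squeeze gradually.

Emit:
play_rows(commands=[{"linear": [0,0,0],"dr": [0,0,0],"gripper": 0.15},{"linear": [0,0,0],"dr": [0,0,0],"gripper": 0.05},{"linear": [0,0,0],"dr": [0,0,0],"gripper": 0},{"linear": [0,0,0],"dr": [0,0,0],"gripper": 0}], newtons=50)

```text
t: 4.4
position: [0.564, -0.0234, 0.0865]
tool_rot: [2.306, 2.133, 0.0]
ft_force: [-0.9, 0.2, 4.2]
width: 0.498
finger_force: 3.1
```

Emit:
play_rows(commands=[{"linear": [0,0,0],"dr": [0,0,0],"gripper": -1},{"linear": [0,0,0],"dr": [0,0,0],"gripper": -1},{"linear": [0,0,0],"dr": [0,0,0],"gripper": -1},{"linear": [0,0,0],"dr": [0,0,0],"gripper": -1}])

```text
t: 4.9
position: [0.5631, -0.0233, 0.0866]
tool_rot: [-2.306, -2.132, 0.002]
ft_force: [-4.7, 0.3, 7.5]
width: 0.438
finger_force: 50.7
```

Emit:
play_rows(commands=[{"linear": [0.00016,0.002,0],"dr": [0,0,0],"gripper": -1},{"linear": [0.00016,0.002,0],"dr": [0,0,0],"gripper": -1},{"linear": [0.00016,0.002,0],"dr": [0,0,0],"gripper": -1},{"linear": [0.00016,0.002,0],"dr": [0,0,0],"gripper": -1}])

```text
t: 5.4
position: [0.5636, -0.0171, 0.0866]
tool_rot: [2.306, 2.132, -0.006]
ft_force: [-8.0, -12.0, 8.0]
width: 0.435
finger_force: 49.4
```

Emit:
play_rows(commands=[{"linear": [0.00016,0.002,0],"dr": [0,0,0],"gripper": -1},{"linear": [0.00016,0.002,0],"dr": [0,0,0],"gripper": -1},{"linear": [0.00016,0.002,0],"dr": [0,0,0],"gripper": -1},{"linear": [0.00016,0.002,0],"dr": [0,0,0],"gripper": -1}])

```text
t: 5.9
position: [0.5643, -0.0085, 0.0866]
tool_rot: [2.306, 2.133, -0.004]
ft_force: [-5.7, -7.2, 7.5]
width: 0.439
finger_force: 49.4
```

Emit:
play_rows(commands=[{"linear": [0.00023,0.003,0],"dr": [0,0,0],"gripper": -1},{"linear": [0.00035,0.0045,0],"dr": [0,0,0],"gripper": -1},{"linear": [0.00035,0.0045,0],"dr": [0,0,0],"gripper": -1},{"linear": [0.00035,0.0045,0],"dr": [0,0,0],"gripper": -1},{"linear": [0.00035,0.0045,0],"dr": [0,0,0],"gripper": -1},{"linear": [0.00035,0.0045,0],"dr": [0,0,0],"gripper": -1},{"linear": [0.00023,0.003,0],"dr": [0,0,0],"gripper": -1}], newtons=30)

```text
t: 6.78
position: [0.5666, 0.02, 0.0866]
tool_rot: [2.306, 2.133, -0.004]
ft_force: [-6.5, -8.3, 7.9]
width: 0.439
finger_force: 49.4
```

```bash
cat > hole.py <<'E'
from plant import *
from h import *
s=get_image("scene");h2=cv2.cvtColor(s["pixels"],cv2.COLOR_BGR2HSV);m=cv2.inRange(h2,(10,110,60),(35,255,255));m[:180]=0;m[245:]=0
n,l,st,c=cv2.connectedComponentsWithStats(m)
O=np.array([.5636,-.0195,.11]);y=np.array([.078,.997,0])
for i in range(1,n):
    if st[i,4]>3: print(st[i],c[i],(unproj(s,*c[i],.118)-O)@y)
o=get_obs();print(o["t"],o["position"],o["ft_force"],"disp from start",(o["position"]-np.array([.5631,-.0233,.0866]))@y,o["width"])
E
python3 hole.py
```

```text
[248 202  21  28 480] [258.39166667 215.15      ] -0.03683693980160891
6.825 [0.56661391 0.02058287 0.08661416] [-5.18330068 -3.49608615  7.08158285] disp from start 0.04402531054531 0.44100320442783986
```

Emit:
play_rows(commands=[{"linear": [0.00023,0.003,0],"dr": [0,0,0],"gripper": -1},{"linear": [0.00031,0.004,0],"dr": [0,0,0],"gripper": -1},{"linear": [0.00031,0.004,0],"dr": [0,0,0],"gripper": -1},{"linear": [0.00031,0.004,0],"dr": [0,0,0],"gripper": -1},{"linear": [0.00031,0.004,0],"dr": [0,0,0],"gripper": -1},{"linear": [0.00023,0.003,0],"dr": [0,0,0],"gripper": -1},{"linear": [0.00016,0.002,0],"dr": [0,0,0],"gripper": -1}])

```text
t: 7.7
position: [0.5685, 0.044, 0.0866]
tool_rot: [2.306, 2.133, -0.004]
ft_force: [-6.2, -7.8, 8.6]
width: 0.436
finger_force: 49.5
```

```bash
python3 hole.py
```

```text
[259 201  22  29 483] [269.61697723 214.74741201] -0.012948211105309899
7.75 [0.5685126  0.04439436 0.08661446] [-4.14575755 -3.98856819  8.26787662] disp from start 0.06791345693642288 0.4393159933944443
```

Emit:
play_rows(commands=[{"linear": [0.0001,0.0012,0],"dr": [0,0,0],"gripper": -1},{"linear": [0.0001,0.0012,0],"dr": [0,0,0],"gripper": -1},{"linear": [0.0001,0.0012,0],"dr": [0,0,0],"gripper": -1},{"linear": [0.0001,0.0012,0],"dr": [0,0,0],"gripper": -1}], newtons=25)

```text
t: 8.25
position: [0.5689, 0.0493, 0.0866]
tool_rot: [-2.306, -2.133, 0.003]
ft_force: [-4.9, -4.2, 8.3]
width: 0.438
finger_force: 49.5
```

Emit:
play_rows(commands=[{"linear": [0.0001,0.001,0],"dr": [0,0,0],"gripper": -1},{"linear": [0.0001,0.001,0],"dr": [0,0,0],"gripper": -1}])

```text
t: 8.5
position: [0.5691, 0.0525, 0.0866]
tool_rot: [-2.305, -2.132, 0.0]
ft_force: [-3.9, 6.1, 7.9]
width: 0.439
finger_force: 49.5
```

Emit:
play_rows(commands=[{"linear": [0.0001,0.001,0],"dr": [0,0,0],"gripper": -1},{"linear": [0.0,0.001,0],"dr": [0,0,0],"gripper": -1}])

```text
t: 8.75
position: [0.5693, 0.0542, 0.0866]
tool_rot: [-2.305, -2.133, 0.001]
ft_force: [-4.2, -1.5, 8.1]
width: 0.44
finger_force: 49.4
```

```bash
python3 hole.py
```

```text
[264 202  22  27 517] [274.50676983 215.23597679] -0.0026138857337599693
8.8 [0.56926688 0.054182   0.08660699] [-3.11305649  0.34277179  8.29072728] disp from start 0.07773057441059023 0.4407036190060562
```

Run:
```python
from plant import *
import cv2
s=get_image("scene")
cv2.imwrite("pics/c4.png",cv2.resize(s["pixels"][180:255,220:380],None,fx=5,fy=5,interpolation=cv2.INTER_CUBIC))
```

```text
(no output)
```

View pics/c4.png

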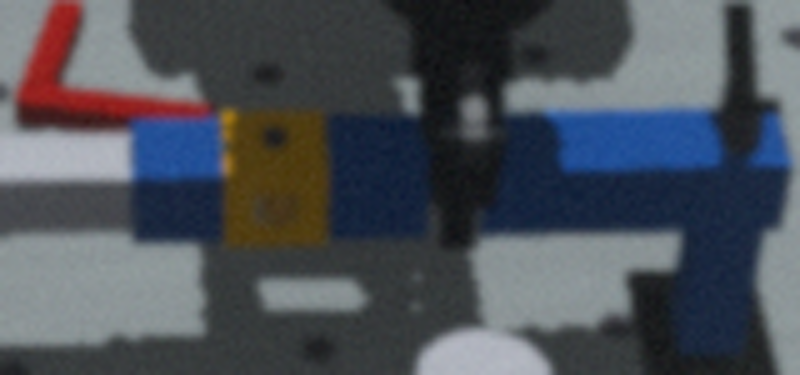

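The brass dome shows in the collar hole at crop (283,208), slightly to the +y side of centre, so it is still partway in. I'll creep on.

Emit:
play_rows(commands=[{"linear": [0.0,0.0006,0],"dr": [0,0,0],"gripper": -1},{"linear": [0.0,0,0],"dr": [0,0,0],"gripper": -1}])

```text
t: 9.1
position: [0.5693, 0.0543, 0.0866]
tool_rot: [-2.306, -2.133, 0.002]
ft_force: [-4.5, -1.5, 8.0]
width: 0.44
finger_force: 49.4
```

Emit:
play_rows(commands=[{"linear": [0.0001,0.0006,0],"dr": [0,0,0],"gripper": -1},{"linear": [0.0,0,0],"dr": [0,0,0],"gripper": -1}])

```text
t: 9.35
position: [0.5693, 0.0545, 0.0866]
tool_rot: [-2.306, -2.133, 0.003]
ft_force: [-5.9, -3.3, 7.7]
width: 0.436
finger_force: 49.5
```

```bash
python3 hole.py
python3 - <<'E'
from plant import *
import cv2
s=get_image("scene")
cv2.imwrite("pics/c5.png",cv2.resize(s["pixels"][195:235,250:310],None,fx=10,fy=10,interpolation=cv2.INTER_CUBIC))
E
```

```text
[264 202  22  27 523] [274.80114723 215.35755258] -0.002005081366281046
9.4 [0.56932373 0.05455529 0.08663446] [-5.7966159  -3.32779205  7.84820618] disp from start 0.07810717601381563 0.434452007545822
```

View pics/c5.png

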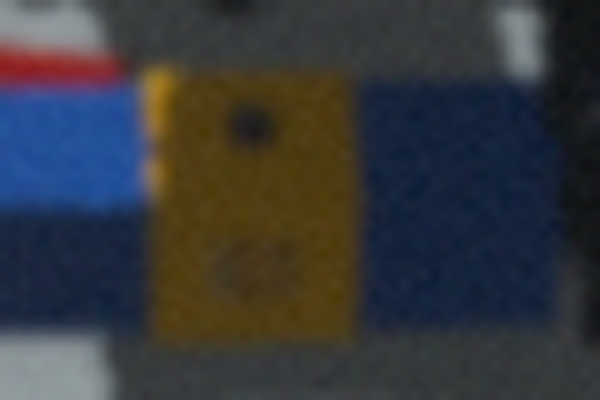

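Emit:
play_rows(commands=[{"linear": [0.0,0.0006,0],"dr": [0,0,0],"gripper": -1},{"linear": [0.0,0,0],"dr": [0,0,0],"gripper": -1}])

```text
t: 9.7
position: [0.5694, 0.0551, 0.0866]
tool_rot: [-2.306, -2.133, 0.003]
ft_force: [-4.9, -4.6, 8.1]
width: 0.436
finger_force: 49.4
```

Emit:
play_rows(commands=[{"linear": [0.0001,0.0005,0],"dr": [0,0,0],"gripper": -1},{"linear": [0.0,0,0],"dr": [0,0,0],"gripper": -1}])

```text
t: 9.95
position: [0.5694, 0.0556, 0.0866]
tool_rot: [-2.306, -2.133, 0.003]
ft_force: [-5.0, -4.5, 7.9]
width: 0.442
finger_force: 49.5
```

Emit:
play_rows(commands=[{"linear": [0.0,0.0005,0],"dr": [0,0,0],"gripper": -1},{"linear": [0.0,0,0],"dr": [0,0,0],"gripper": -1}])

```text
t: 10.2
position: [0.5694, 0.0561, 0.0866]
tool_rot: [-2.306, -2.133, 0.003]
ft_force: [-5.2, -4.4, 8.2]
width: 0.441
finger_force: 49.4
```

Emit:
play_rows(commands=[{"linear": [0.0001,0.0005,0],"dr": [0,0,0],"gripper": -1},{"linear": [0.0,0,0],"dr": [0,0,0],"gripper": -1}])

```text
t: 10.45
position: [0.5695, 0.0565, 0.0866]
tool_rot: [-2.306, -2.133, 0.003]
ft_force: [-5.4, -4.6, 8.4]
width: 0.438
finger_force: 49.5
```

```bash
python3 hole.py
python3 - <<'E'
from plant import *
import cv2
s=get_image("scene")
a=s["pixels"][195:235,250:310]
cv2.imwrite("pics/c6.png",cv2.convertScaleAbs(cv2.resize(a,None,fx=10,fy=10,interpolation=cv2.INTER_CUBIC),alpha=2))
E
```

```text
[265 202  22  28 515] [275.62524272 215.26601942] -0.00024070960297820998
10.5 [0.5694579  0.05652016 0.08662177] [-4.0791117  -4.91295124  8.57837639] disp from start 0.0800766159067478 0.436811865026222
```

View pics/c6.png

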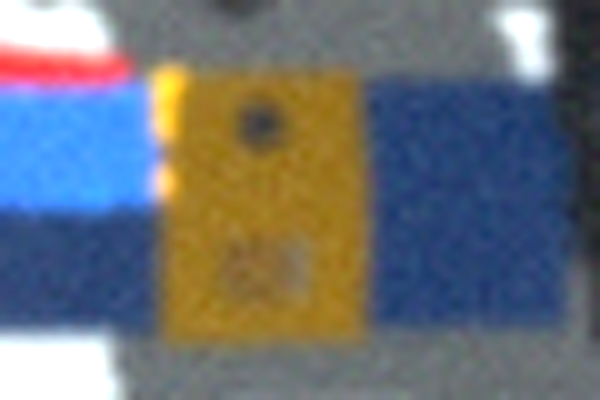

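Run:
```python
from plant import *
from h import *
def avg(c,n=12):
    return np.mean([get_image(c)["pixels"].astype(float) for _ in range(n)],0)
s=avg("scene");t=avg("top",8)
np.save("s1.npy",s)
a=cv2.resize(s[198:232,258:298].clip(0,255),(680,578)[:2],interpolation=cv2.INTER_CUBIC)
a=cv2.resize(s[198:232,258:298],(400,340),interpolation=cv2.INTER_CUBIC)*2.2
b=cv2.resize(t[195:245,270:320],(400,400),interpolation=cv2.INTER_CUBIC)*1.6
cv2.imwrite("pics/c7.png",np.hstack([np.vstack([a,np.zeros((60,400,3))]),b]).clip(0,255).astype(np.uint8))
p=get_image("scene")
O=np.array([.5636,-.0195,.11]);y=np.array([.078,.997,0]);x=np.array([.997,-.078,0])
for k in(.0205,.022,.027): print(k,proj(p,O+x*k))
o=get_obs();print(o["t"],o["ft_force"],o["position"])
```

```text
0.0205 [275.93452676 221.55488884]
0.022 [275.96639781 222.03103839]
0.027 [276.07308532 223.62493638]
11.6 [-5.42608716 -4.65273654  8.22767275] [0.56945291 0.05649908 0.08662128]
```

View pics/c7.png

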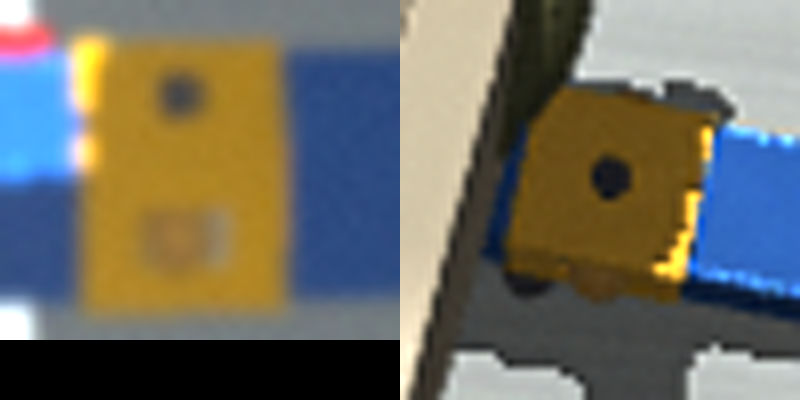

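Averaged views: the dome of button b sits in the collar hole at left (180,238), with a small gap on the +y side. In the top view, button a stands proud of the collar's near face at (597,283). I'll nudge gently to feel the lock.

Emit:
play_rows(commands=[{"linear": [0.0,0.0004,0],"dr": [0,0,0],"gripper": -1},{"linear": [0.0,0,0],"dr": [0,0,0],"gripper": -1}])

```text
t: 11.85
position: [0.5695, 0.0566, 0.0866]
tool_rot: [2.306, 2.133, -0.004]
ft_force: [-5.3, -6.6, 8.1]
width: 0.436
finger_force: 49.5
```

Emit:
play_rows(commands=[{"linear": [0.0,0.0005,0],"dr": [0,0,0],"gripper": -1},{"linear": [0.0,0,0],"dr": [0,0,0],"gripper": -1}])

```text
t: 12.1
position: [0.5695, 0.0567, 0.0866]
tool_rot: [2.306, 2.133, -0.005]
ft_force: [-5.3, -8.6, 7.9]
width: 0.439
finger_force: 49.4
```

The pull is mounting without travel, so the sleeve is locked. I'll relax the pull, release slowly and retreat upward.

Emit:
play_rows(commands=[{"linear": [0.0,-0.0009,0],"dr": [0,0,0],"gripper": -1},{"linear": [0,0,0],"dr": [0,0,0],"gripper": 0.2},{"linear": [0,0,0],"dr": [0,0,0],"gripper": 0.6},{"linear": [0,0,0],"dr": [0,0,0],"gripper": 1},{"linear": [0,0,0],"dr": [0,0,0],"gripper": 1},{"linear": [0,0,0],"dr": [0,0,0],"gripper": 1}])

```text
t: 12.85
position: [0.5702, 0.0573, 0.0863]
tool_rot: [-2.306, -2.133, 0.0]
ft_force: [-0.8, -0.1, -0.2]
width: 1.0
finger_force: 0.0
```

Emit:
play_rows(commands=[{"linear": [0,0,0.02],"dr": [0,0,0],"gripper": 1},{"linear": [0,0,0.04],"dr": [0,0,0],"gripper": 1},{"linear": [0,0,0.05],"dr": [0,0,0],"gripper": 1},{"linear": [0,0,0.05],"dr": [0,0,0],"gripper": 1},{"linear": [-0.04,-0.04,0],"dr": [0,0,0],"gripper": 1},{"linear": [-0.04,-0.04,0],"dr": [0,0,0],"gripper": 1},{"linear": [-0.04,-0.04,0],"dr": [0,0,0],"gripper": 1},{"linear": [-0.03,-0.05,0],"dr": [0,0,0],"gripper": 1},{"linear": [0,-0.05,0],"dr": [0,0,0],"gripper": 1},{"linear": [0,-0.05,0],"dr": [0,0,0],"gripper": 1}])

```text
t: 14.1
position: [0.4197, -0.2143, 0.2467]
tool_rot: [2.306, 2.132, 0.0]
ft_force: [0.3, 0.4, 0.2]
width: 0.997
finger_force: 0.0
```

```bash
python3 hole.py
python3 - <<'E'
from plant import *
from h import *
def avg(c,n=10):
    return np.mean([get_image(c)["pixels"].astype(float) for _ in range(n)],0)
s=avg("scene");t=avg("top")
a=cv2.resize(s[190:240,230:310],(400,250),interpolation=cv2.INTER_CUBIC)*1.5
b=cv2.resize(t[180:240,250:346],(400,250),interpolation=cv2.INTER_CUBIC)*1.5
c=cv2.resize(s,(400,300));d=cv2.resize(t,(400,300))
cv2.imwrite("pics/c8.png",np.vstack([np.hstack([a,b]),np.hstack([c,d])]).clip(0,255).astype(np.uint8))
E
```

```text
[266 202  21  27 511] [275.75342466 214.59295499] 0.0001283669478953433
14.15 [ 0.41996399 -0.21943748  0.24624532] [ 0.33422815 -4.86347396  0.46007606] disp from start -0.20671367249543776 0.9966086697931128
```

View pics/c8.png

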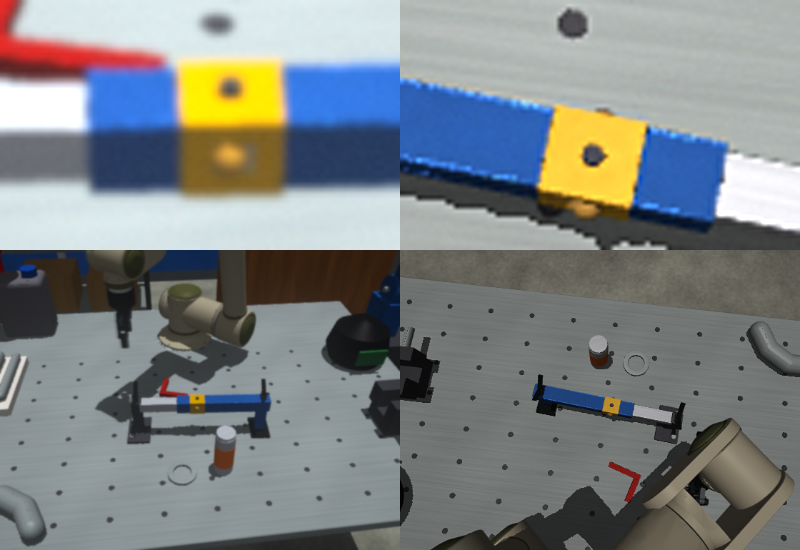

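The scene crop shows brass dome b in the collar hole at (229,156). The top crop shows a and b proud on both faces of the collar at (585,208) and (604,112). The flange, can and square are where they were.

```bash
python3 -c "
from plant import *
o=get_obs();print(o['t'],abs(o['joint_vel']).max());print(hand_in())"
```

```text
15.15 0.0020938947879195167
the job is handed in; nothing more can be done
None
```

The sleeve is drawn out about 80 mm and locked, with both buttons out through the collar hole. The arm is clear, the other things on the table look undisturbed, and the job was handed in at 15 s (the judge's verdict was not shown).

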